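# Raise the teapot lid out of its seat by pressing the guarded lever

### The job

The teapot lid and the slip cup sit in the two seats of the ejector fixture. Reach down through the guard window in front of the lid with the fingertips, press that lever's wooden paddle fully down so that the lid is lifted out of its seat, and finish while still holding the lever down so that I can take the lid off. Do not touch the guard, the lid or the cup with the robot, leave the cup down in its seat, and leave everything else on the table where it is.

Things in the scene. Friction and masses are not known exactly. Their poses are not given: they have to be found in the camera images.
- fixture: Fixed ejector fixture: wooden base 232 x 260 x 20 mm, turned only about z. Origin on the table top; x from the levers (near the robot) to the seats, y left, z up. Two equal stations at y = +65 mm (left) and -65 mm (right), each a lever under the guard and behind it a seat at x = +76 mm, its top 40 mm above the table. A station's lever raises the lifting disc (64 mm wide) in its own seat by 14 mm.
- guard: Grey sheet-metal hood fixed on the fixture over both levers; origin and axes as the fixture. It spans x = -99 to +20 mm and y = -127 to +127 mm, closed at front and sides, top 84 mm above the table. Two square windows in its top, each 70 x 70 mm clear, one over each lever's paddle. Not to be touched.
- window_left (a point): Centre of the left guard window (clear opening 70 x 70 mm, sides along the fixture's x and y), at the height of the guard's top; fixture frame [-50, +65, 83.5] mm.
- window_right (a point): Centre of the right guard window, likewise; fixture frame [-50, -65, 83.5] mm.
- paddle_left (a point): Top-face centre of the dark wooden paddle on the left lever, the place to press; paddle 56 mm along x, 36 mm along y, 17 mm below the guard's top at rest. It goes down 16 mm when fully pressed. Spring: about 3 N here to start it, 8 N fully down; it springs back when released.
- paddle_right (a point): The same point of the paddle on the right lever; same size, travel and spring.
- lever_left (a joint): Left lever angle: 0 up at rest, 0.25 rad fully down against its stop. Its pivot lies 64 mm beyond the paddle's centre.
- lever_right (a joint): Right lever angle: 0 up at rest, 0.25 rad fully down against its stop.
- lid_mid (a point): Dark brown round teapot lid with a knob, 80 mm diameter, 34 mm high, loose, lying in one of the two seats (left or right varies). The point is on its axis, half-way up (17 mm over its underside).
- cup_mid (a point): Small grey-brown open slip cup, 65 mm diameter, 47 mm high, loose, standing in the other seat. The point is on its axis, half-way up (23.5 mm over its underside).
- cork_block: Loose cork block 58 x 55 x 22 mm, bystander; origin under its centre.
- wood_mallet: Loose wooden mallet 150 x 93 x 35 mm, lying to the left of the work, bystander; origin under its centre.
- clay_lump: Loose dried clay lump 59 x 63 x 38 mm, bystander; origin under its centre.
- tin: Loose open metal tin 55 mm diameter, 58 mm high, standing to the right of the work, bystander; origin under its centre.
Not all that is in view belongs to the job. What is shaped like the part that bears lid_mid but blue or purple is not meant.

How it is judged:
By the outcome, as a careful person would: the job done as asked, in the order asked, and still so for the second after the job is handed in, while the arm keeps its last pose, push and grip.
It also fails if it takes over 32 s, if anything falls off the work surface, if the arm or the gripper's body presses on something with over 40 N, if the wrist force passes 120 N, or if a joint passes its speed limit or range.

### The arm

A 6-joint arm with a two-finger parallel gripper is mounted at the origin on a cart in front of the work surface, level with it; the furniture and walls round the work are solid. World frame = base frame: x ahead of the robot, y to its left, z up, the work surface at z = 0. Lengths are in m, angles in rad, forces in N, time in s.
With the tool pointing down it reaches from about 0.35 to 0.85 m from the base axis. Payload 8.1 kg.
Tool frame: the origin (TCP) lies on the centre line of the jaws, within the pads' length; the fingertips stand 14 mm ahead of it and the grasp point (between the pads) lies 5 mm behind it; z points along the fingers, y is the direction in which the jaws open and shut (so a half turn about z gives the same grasp; the last joint's range is limited). The gripper opens to 93 mm and grips with 3 to 60 N. Pads are 15 mm wide; open, the fingers measure 128 mm over their backs; the gripper's body (75 mm by 188 mm) begins 65 mm behind the grasp point.
Start: joints at [1.238, 0.13, 1.488, -0, 1.523, -0.085], TCP at [0.147, 0.582, 0.233] pointing down, gripper open.
Joint ranges: [-2.96, 2.96], [-0.89, 2.26], [0.02, 2.5], [-1.34, 4.48], [0, 2.73], [-2.66, 2.66]. Speed limits (rad/s): [2.39, 2.39, 2.79, 3.14, 3.14, 3.14].

### API

Orientations are given as a rotation vector (axis times angle).
In Python, from plant import robot gives the robot as it stands.
- The arm moves only by the tool jog_arm, never from a script. Its argument "steps" is a list of rows, each a list of 7 numbers: the closure, from 0 (fully open) to 1 (shut), then the shift along the tool's x, y, z in m, then the turn, a rotation vector about the tool's x, y, z in rad. In form: [[jaw, tx, ty, tz, rx, ry, rz], ...]. A call has 1 to 5 rows; each row is the pose to reach, as a shift and turn from the pose measured when the call began, along the tool's axes at that moment; what a row does not reach only later rows make up. A row lasts 1/8 s, in which the tool goes at most 62.5 mm and 10.7 degrees, less where a joint would pass 70% of its speed; a pose out of reach is approached as far as the arm can. A call with a gripper value outside its range is refused whole. The fingers move at their own pace and stop on an object; "force" is the grip in N (left out, the last holds). Time passes only in rows, so rows that repeat a pose let the fingers close. It gives the time, the measured TCP pose, the force and the opening at its end, in the units of the state.
- robot.read_state(): the state, without advancing time (a new reading comes with each control period).
- robot.read_camera(name): name is "scene" or "side" or "wrist"; returns a dict with "image" (480x640x3 uint8, red, green, blue), "mtx" (3x3 intrinsics, pixels), "extrinsics" (4x4, takes a point from camera to world coordinates); the wrist camera has in their place "tool_from_camera" (4x4, takes a point from camera to tool coordinates, whose origin is the TCP and whose axes are the flange's). Camera axes: x right, y down, z forward; pixel columns grow to the right and rows downward; lengths in m; the calibration is good to about 2 mm. The wrist camera is an equidistant fisheye: a pixel r from the principal point sees the ray r / f radians off the axis. A picture is of the moment at which its call begins: read the wrist's pose just before it. There is no depth.
- robot.close_job(): hands the job in, once; it reports no verdict.
The state is a dict: "t": time; "q": joint angles; "dq": joint speeds; "joint_torque": joint torques, N m; "tool_pos": TCP position; "orientation": TCP orientation; "force": force on the tool from outside, world axes, zero at the start; "wrist_torque": the same for the moment, N m; "opening": finger opening in m.
Only numpy, scipy, OpenCV 4.12 (cv2) and the standard library are available. Lean on these libraries where they do the work, as an engineer would, in place of code of your own. Each camera call takes 0.05 s, during which the arm holds its last target.

## Working session

There is one attempt and no reset: what is moved stays moved. The work goes in short steps, Python scripts to look and compute and a tool call to move; the robot and the scene stay as the last step left them, time stands still between calls to the robot, and variables do not carry over. Pictures are saved under pics/ and viewed, and the job is handed in when it is done.

Besides the shell and the picture viewer there is one more tool, called as name([rows], argument=value, ...), one row to a line, values as JSON. jog_arm: Moves the arm, as the interface text tells. Its arguments: {"type":"object","properties":{"steps":{"type":"array"},"force":{"type":"number"}},"required":["steps"]}

```bash
mkdir -p pics; cat > h.py <<'E'
import numpy as np,cv2
from plant import robot
from scipy.spatial.transform import Rotation as R
E
python3 - <<'E'
from h import *
import pickle
s=robot.read_state(); print(s)
d={}
for n in ["scene","side"]:
    c=robot.read_camera(n); d[n]=c
    cv2.imwrite(f"pics/{n}0.png",c["image"][:,:,::-1]); print(n,c["mtx"],c["extrinsics"])
pickle.dump(d,open("c0.pkl","wb"))
E
```

```text
{'t': 0.0, 'q': array([ 1.23760899e+00,  1.31163268e-01,  1.48927079e+00,  3.31709769e-06,
        1.52299484e+00, -8.54176613e-02]), 'dq': array([ 0.00069238, -0.00012612, -0.00092303,  0.00076154,  0.00112524,
        0.00017332]), 'joint_torque': array([-2.38148668e-04, -5.59848297e+01, -4.91762280e+01,  7.68213510e-02,
        3.56228475e-02, -1.07595902e-04]), 'tool_pos': array([0.14695521, 0.58116698, 0.23159083]), 'orientation': array([-3.88153483e-01, -3.11713264e+00,  2.81998853e-03]), 'force': array([-0.21398797,  0.29972153, -0.44922472]), 'wrist_torque': array([-0.00039358,  0.00032215,  0.04549426]), 'opening': 0.0932710021184165}
scene [[541.71301602   0.         316.32901811]
 [  0.         541.71301602 243.37577887]
 [  0.           0.           1.        ]] [[ 0.81442873 -0.43859737  0.37991867  0.07591056]
 [-0.5802168  -0.60722763  0.54279193 -0.64921723]
 [-0.00737    -0.66250053 -0.74902518  1.10161085]
 [ 0.          0.          0.          1.        ]]
side [[589.03908092   0.         316.41626733]
 [  0.         589.03908092 238.85234185]
 [  0.           0.           1.        ]] [[-0.99919731 -0.01234618 -0.03810906  0.64111503]
 [ 0.02985561  0.40477147 -0.91393036  1.5532694 ]
 [ 0.02670901 -0.91433453 -0.40407796  0.71561025]
 [ 0.          0.          0.          1.        ]]
```

View pics/scene0.png

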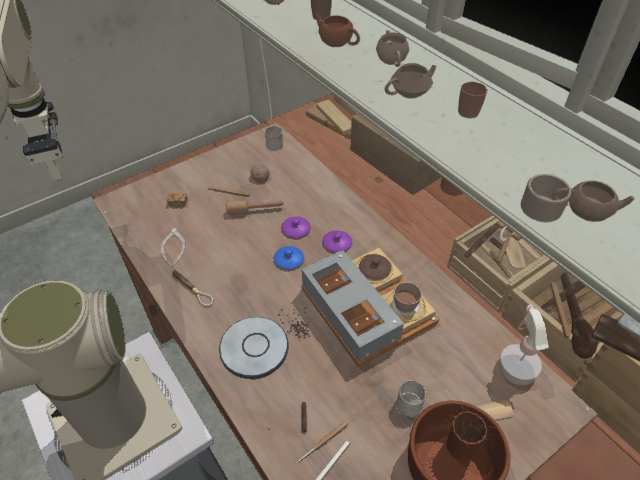

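View pics/side0.png

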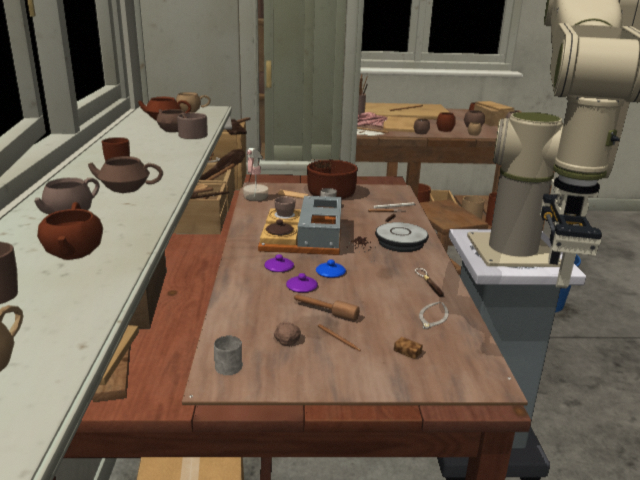

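The scene view shows the brown lid in the seat at (375,266) and the cup at (407,297). The blue lid at (289,258) and the purple ones at (296,227) and (337,241) are decoys lying on the table. Next is an enlarged crop.

```bash
python3 - <<'E'
from h import *
a=cv2.imread("pics/scene0.png")[215:375,280:450]
cv2.imwrite("pics/crop0.png",cv2.resize(a,None,fx=3.6,fy=3.6,interpolation=cv2.INTER_CUBIC))
a=cv2.imread("pics/side0.png")[180:260,250:360]
cv2.imwrite("pics/crop1.png",cv2.resize(a,None,fx=7,fy=7,interpolation=cv2.INTER_CUBIC))
E
```

```text
(no output)
```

View pics/crop0.png

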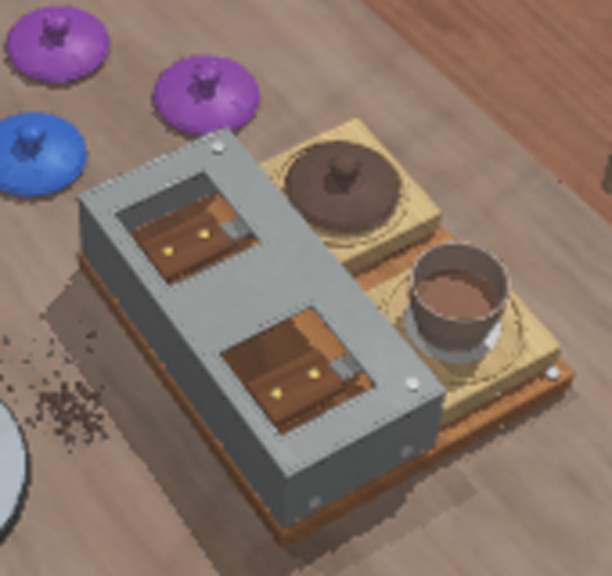

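View pics/crop1.png

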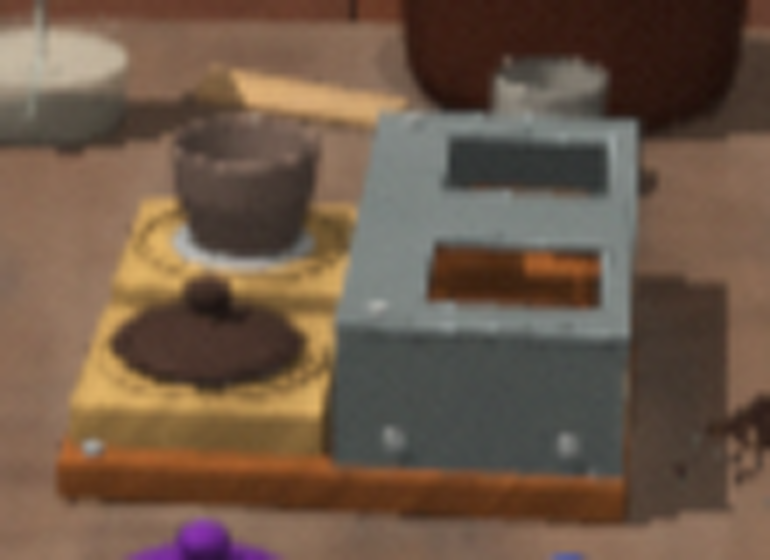

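Crop: the dark brown lid is in the far-left seat with the window at crop (188,228) in front of it. The cup is in the right seat. The blue and purple lids are on the table, so they are not the one meant. Next I fit the pose from the guard and window corners.

```bash
cat >> h.py <<'E'
import pickle
def ray(c,px,z):
    M=c["extrinsics"]; d=M[:3,:3]@np.linalg.solve(c["mtx"],np.array([px[0],px[1],1.])); o=M[:3,3]
    return o+d*(z-o[2])/d[2]
def fit(F,W):
    F=np.array(F);W=np.array(W)[:,:2]; f=F-F.mean(0); w=W-W.mean(0)
    a=np.arctan2((f[:,0]*w[:,1]-f[:,1]*w[:,0]).sum(),(f*w).sum())
    r=np.array([[np.cos(a),-np.sin(a)],[np.sin(a),np.cos(a)]]); t=W.mean(0)-r@F.mean(0)
    return a,t,(W-(F@r.T+t))
E
python3 - <<'E'
from h import *
d=pickle.load(open("c0.pkl","rb"))
G=[(-.099,.127),(.020,.127),(.020,-.127),(-.099,-.127)]
def win(y): return [(-.085,y+.035),(-.015,y+.035),(-.015,y-.035),(-.085,y-.035)]
P=[(80,200),(228,130),(442,395),(290,475),(115,215),(207,173),(260,240),(170,283),(220,353),(312,307),(375,383),(282,432)]
F=G+win(.065)+win(-.065)
c=d["scene"]; W=[ray(c,(280+(u+.5)/3.6-.5,215+(v+.5)/3.6-.5),.084) for u,v in P]
a,t,e=fit(F,W); print(a,t,(e*1000).round(1))
P2=[(350,328),(375,115),(638,122),(630,335),(430,300),(450,140),(607,140),(600,305)]
F2=[(.02,.127),(.02,-.127),(-.099,-.127),(-.099,.127)]
c=d["side"]; W=[ray(c,(250+u/7,180+v/7),.084) for u,v in P2[:4]]
a2,t2,e2=fit(F2,W); print(a2,t2,(e2*1000).round(1))
r=lambda a:np.array([[np.cos(a),-np.sin(a)],[np.sin(a),np.cos(a)]])
for aa,tt in((a,t),(a2,t2)): print(r(aa)@[-.05,.065]+tt, r(aa)@[.076,.065]+tt)
print("lid px ray z.057", ray(d["scene"],(280+343/3.6,215+190/3.6),.055))
E
```

```text
-0.08329174470755858 [ 0.60274067 -0.09120592] [[-0.7 -5.1]
 [-1.8 -4. ]
 [-4.4  1.4]
 [ 3.3  2. ]
 [-0.8 -1.1]
 [ 0.6 -2.2]
 [ 0.4  1.8]
 [ 1.7  2.4]
 [ 0.2  0.3]
 [-0.8 -0.1]
 [ 0.5  2.3]
 [ 1.8  2.4]]
-0.05945467290880524 [ 0.60047465 -0.08162919] [[-3.2 -0.2]
 [-0.5  3.5]
 [-0.7  0.5]
 [ 4.5 -3.9]]
[ 0.55832171 -0.02227149] [ 0.6838849  -0.03275412]
[ 0.55442527 -0.01377306] [ 0.68020264 -0.02125993]
lid px ray z.057 [ 0.67835175 -0.0420603   0.055     ]
```

```bash
cat >> h.py <<'E'
def rel(p,yaw):
    "shift/turn in tool axes to TCP p, pointing down, tool y along +-fixture y"
    s=robot.read_state(); T=R.from_rotvec(s["orientation"])
    best=None
    for k in (0,np.pi):
        # tool z down, tool x horizontal at angle yaw+k
        x=np.array([np.cos(yaw+k),np.sin(yaw+k),0]); z=np.array([0,0,-1.]); y=np.cross(z,x)
        Q=R.from_matrix(np.stack([x,y,z],1)); rv=(T.inv()*Q).as_rotvec()
        if best is None or np.linalg.norm(rv)<np.linalg.norm(best): best=rv
    sh=T.inv().apply(np.array(p)-s["tool_pos"])
    print("t",s["t"],"pos",s["tool_pos"].round(4),"F",s["force"].round(2),"q",s["q"].round(2)); print("shift",sh.round(4),"turn",best.round(3))
E
python3 - <<'E'
from h import *
print(R.from_rotvec(robot.read_state()["orientation"]).as_matrix().round(3))
rel([.54,-.022,.25],-.083)
c=robot.read_camera("wrist"); cv2.imwrite("pics/w0.png",c["image"][:,:,::-1]); print(c["mtx"],c["tool_from_camera"])
E
```

```text
[[-0.969  0.245 -0.001]
 [ 0.245  0.969 -0.002]
 [ 0.    -0.002 -1.   ]]
t 0.1 pos [0.147  0.5812 0.2317] F [0.25 0.08 0.31] q [ 1.24  0.13  1.49 -0.    1.52 -0.09]
shift [-0.529  -0.4884 -0.0175] turn [-0.002 -0.    -0.165]
[[371.64829954   0.         321.47034553]
 [  0.         371.64829954 239.84748214]
 [  0.           0.           1.        ]] [[-7.01137724e-04 -9.71743272e-01 -2.36039237e-01  6.53141000e-02]
 [ 9.99999403e-01 -8.79077534e-04  6.48622560e-04 -4.42361749e-04]
 [-8.37791400e-04 -2.36038642e-01  9.71743309e-01 -1.51506456e-01]
 [ 0.00000000e+00  0.00000000e+00  0.00000000e+00  1.00000000e+00]]
```

jog_arm([
  [1,-0.04,-0.037,-0.015,0,0,-0.02],
  [1,-0.08,-0.074,-0.018,0,0,-0.05],
  [1,-0.12,-0.11,-0.018,0,0,-0.08],
  [1,-0.16,-0.148,-0.018,0,0,-0.12],
  [1,-0.2,-0.185,-0.018,0,0,-0.165],
], force=20)

```text
t: 0.78
tool_pos: [0.2961, 0.3513, 0.2499]
orientation: [-0.127, -3.139, 0.002]
force: [0.1, -0.3, 0.3]
opening: 0.0475
```

```bash
python3 -c "
from h import *
rel([.54,-.022,.25],-.083)"
```

```text
t 0.775 pos [0.2961 0.3513 0.2499] F [ 0.12 -0.32  0.3 ] q [ 0.76 -0.26  1.83 -0.    1.57 -0.73]
shift [-2.734e-01 -3.523e-01  3.000e-04] turn [-0.001 -0.     0.002]
```

jog_arm([
  [1,-0.035,-0.045,0,0,0,0],
  [1,-0.07,-0.09,0,0,0,0],
  [1,-0.105,-0.135,0,0,0,0],
  [1,-0.14,-0.18,0,0,0,0],
  [1,-0.175,-0.225,0,0,0,0],
])

```text
t: 1.4
tool_pos: [0.4529, 0.1111, 0.2501]
orientation: [-0.127, -3.139, 0.002]
force: [0.4, 0.6, -0.7]
opening: 0.0009
```

```bash
python3 -c "
from h import *
rel([.54,-.022,.25],-.083)"
```

```text
t 1.4 pos [0.4529 0.1111 0.2501] F [ 0.43  0.57 -0.73] q [ 0.13 -0.25  1.82 -0.    1.57 -1.36]
shift [-0.0976 -0.1256  0.0003] turn [-0.001  0.     0.002]
```

jog_arm([
  [1,-0.035,-0.045,0,0,0,0],
  [1,-0.07,-0.09,0,0,0,0],
  [1,-0.098,-0.126,0,0,0,0],
  [1,-0.098,-0.126,0,0,0,0],
  [1,-0.098,-0.126,0,0,0,0],
])

```text
t: 2.02
tool_pos: [0.54, -0.0222, 0.2498]
orientation: [-0.128, -3.138, 0.001]
force: [-0.7, 1.0, 0.5]
opening: 0.0004
```

```bash
python3 - <<'E'
from h import *
rel([.558,-.022,.25],-.083)
s=robot.read_state()
c=robot.read_camera("wrist"); cv2.imwrite("pics/w1.png",c["image"][:,:,::-1]); pickle.dump((s,c),open("w1.pkl","wb"))
E
```

```text
t 2.025 pos [ 0.54   -0.0222  0.2498] F [-0.67  1.01  0.49] q [-0.14 -0.04  1.63 -0.    1.55 -1.62]
shift [-0.018   0.0016 -0.0002] turn [-0.001 -0.001  0.001]
```

View pics/w1.png

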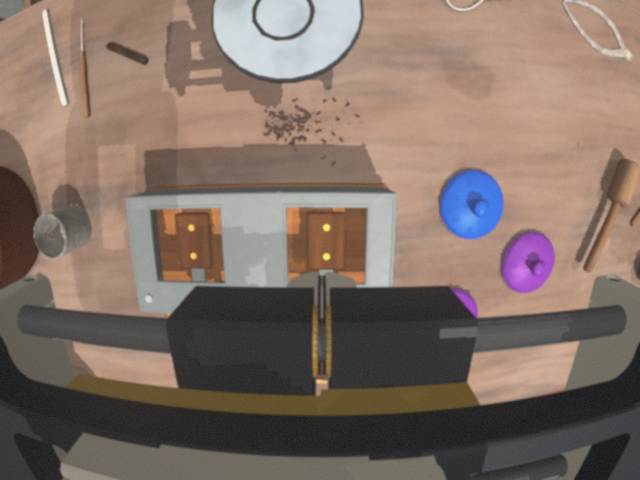

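The wrist view shows both windows; the left one, in front of the lid, is at about (326,245) with the paddle in it. I enlarge for corner positions.

```bash
python3 - <<'E'
from h import *
a=cv2.imread("pics/w1.png")[180:320,120:410]
a=cv2.resize(a,None,fx=2.75,fy=2.75,interpolation=cv2.INTER_CUBIC)
cv2.imwrite("pics/w1c.png",a)
E
```

```text
(no output)
```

View pics/w1c.png

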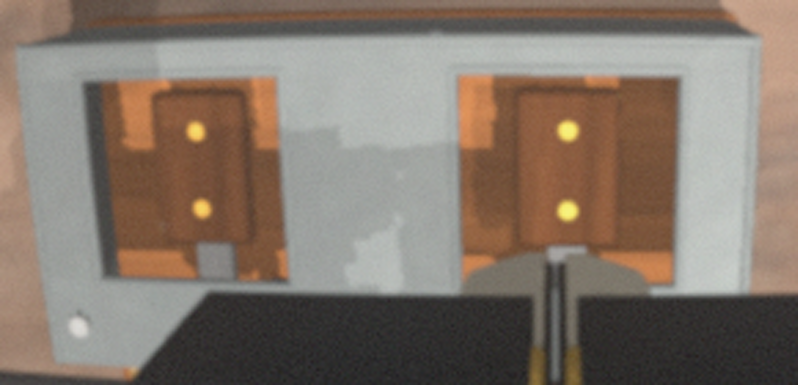

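```bash
cat >> h.py <<'E'
def wray(s,c,px,z):
    m=c["mtx"]; d=np.array([px[0]-m[0,2],px[1]-m[1,2]]); r=np.hypot(*d); th=r/m[0,0]
    v=np.r_[d/r*np.sin(th),np.cos(th)]
    A=R.from_rotvec(s["orientation"]).as_matrix(); C=c["tool_from_camera"]
    o=s["tool_pos"]+A@C[:3,3]; v=A@C[:3,:3]@v
    return o+v*(z-o[2])/v[2]
E
python3 - <<'E'
from h import *
s,c=pickle.load(open("w1.pkl","rb"))
k=2.75
q=lambda P,z:[wray(s,c,(120+(u+.5)/k-.5,180+(v+.5)/k-.5),z) for u,v in P]
P=[(83,82),(277,77),(290,283),(103,278),(457,75),(683,75),(675,286),(18,46),(758,38),(55,362)]
F=[(-.085,-.1),(-.085,-.03),(-.015,-.03),(-.015,-.1),(-.085,.03),(-.085,.1),(-.015,.1),(-.099,-.127),(-.099,.127),(.02,-.127)]
a,t,e=fit(F,q(P,.0838)); print(a,t); print((e*1000).round(1))
r=np.array([[np.cos(a),-np.sin(a)],[np.sin(a),np.cos(a)]])
print("paddle",r@[-.05,.065]+t)
W=np.array(q([(517,90),(617,90),(613,245),(517,245)],.0665)); print("paddle corners",W.round(4),W.mean(0))
rel([*(r@[-.05,.065]+t),.15],a)
E
```

```text
-0.08342445122280139 [ 0.60245451 -0.08770041]
[[ 0.   0.2]
 [-0.3  0.4]
 [-0.1  0.3]
 [ 0.  -0.1]
 [-0.5 -1. ]
 [-0.5  0.3]
 [ 0.  -0.2]
 [ 1.   2.1]
 [ 1.1 -3.1]
 [-0.7  1.1]]
paddle [ 0.5580447  -0.01876008]
paddle corners [[ 0.5289 -0.0342  0.0665]
 [ 0.5317 -0.0011  0.0665]
 [ 0.5854 -0.0061  0.0665]
 [ 0.5827 -0.0391  0.0665]] [ 0.55717877 -0.02009655  0.0665    ]
t 2.075 pos [ 0.5399 -0.0217  0.25  ] F [0.14 0.11 0.31] q [-0.13 -0.04  1.63 -0.    1.55 -1.62]
shift [-0.0179  0.0045  0.1   ] turn [-0.001 -0.001  0.003]
```

Windows fit to within 0.5 mm (paddle at 0.558, -0.019; width and length agree with 36 x 56 mm). Next I move over it and down.

jog_arm([
  [1,-0.018,0.0045,0.02,0,0,0],
  [1,-0.018,0.0045,0.06,0,0,0],
  [1,-0.018,0.0045,0.1,0,0,0],
  [1,-0.018,0.0045,0.125,0,0,0],
  [1,-0.018,0.0045,0.125,0,0,0],
])

```text
t: 2.7
tool_pos: [0.5558, -0.0172, 0.1228]
orientation: [-0.124, -3.134, 0.0]
force: [0.1, 0.7, 0.0]
opening: 0.0006
```

```bash
python3 - <<'E'
from h import *
rel([.558,-.0188,.08],-.0834)
c=robot.read_camera("wrist"); cv2.imwrite("pics/w2.png",c["image"][:,:,::-1])
E
```

```text
t 2.7 pos [ 0.5558 -0.0172  0.1228] F [0.08 0.73 0.01] q [-0.12  0.1   1.73 -0.    1.32 -1.61]
shift [-0.0025 -0.0014  0.0428] turn [-0.    -0.005  0.004]
```

View pics/w2.png

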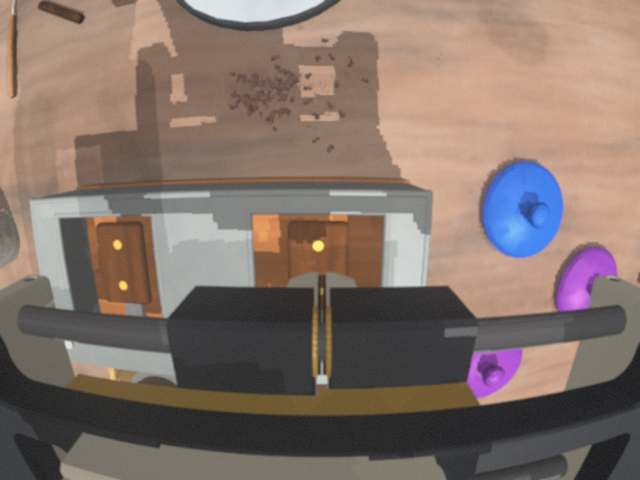

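The closed fingertips at (322,280) stand over the left paddle. I go down to first contact and then press.

jog_arm([
  [1,-0.0022,-0.0015,0.012,0,-0.004,0.003],
  [1,-0.0022,-0.0015,0.024,0,-0.004,0.003],
  [1,-0.0022,-0.0015,0.036,0,-0.004,0.003],
  [1,-0.0022,-0.0015,0.044,0,-0.004,0.003],
  [1,-0.0022,-0.0015,0.047,0,-0.004,0.003],
])

```text
t: 3.38
tool_pos: [0.5584, -0.0193, 0.0773]
orientation: [-0.129, -3.139, 0.001]
force: [-6.8, 0.4, 6.6]
opening: 0.0004
```

```bash
python3 -c "
from h import *
rel([.558,-.0188,.066],-.0834)"
```

```text
t 3.375 pos [ 0.5584 -0.0193  0.0773] F [-6.82  0.43  6.59] q [-0.13  0.15  1.76 -0.    1.23 -1.61]
shift [0.0004 0.0004 0.0113] turn [-0.001 -0.     0.001]
```

jog_arm([
  [1,0.001,0,0.002,0,0,0],
  [1,0.0015,0,0.004,0,0,0],
  [1,0.002,0,0.005,0,0,0],
  [1,0.002,0,0.005,0,0,0],
])

```text
t: 3.88
tool_pos: [0.5577, -0.0192, 0.0736]
orientation: [0.129, 3.137, -0.001]
force: [-0.9, 0.3, 6.3]
opening: 0.0005
```

```bash
python3 - <<'E'
from h import *
rel([.558,-.0188,.066],-.0834)
for n in ["wrist","side"]:
    c=robot.read_camera(n); cv2.imwrite(f"pics/{n}3.png",c["image"][:,:,::-1])
a=cv2.imread("pics/side3.png")[160:270,230:370]
cv2.imwrite("pics/s3c.png",cv2.resize(a,None,fx=5,fy=5,interpolation=cv2.INTER_CUBIC))
E
```

```text
t 3.875 pos [ 0.5577 -0.0192  0.0736] F [-0.92  0.27  6.33] q [-0.13  0.15  1.77 -0.    1.22 -1.61]
shift [-0.0003  0.0004  0.0076] turn [-0.001  0.002  0.001]
```

View pics/wrist3.png

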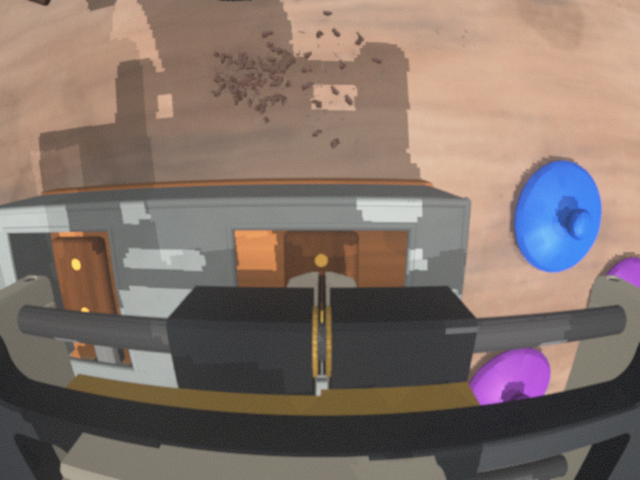

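View pics/s3c.png

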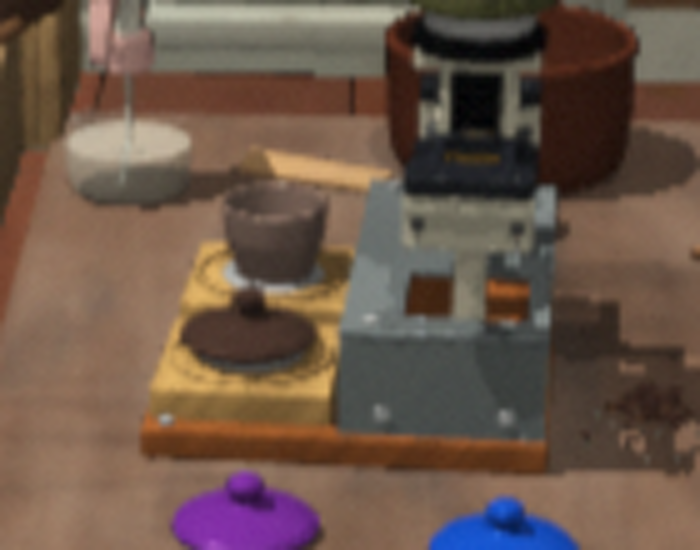

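It is going well: the fingers are clear in the window, the lid has begun to rise, and Fz is 6.3 N. I press on.

jog_arm([
  [1,0.0005,0,0.002,0,0,0],
  [1,0.001,0,0.004,0,0,0],
  [1,0.0015,0,0.006,0,0,0],
  [1,0.002,0,0.0075,0,0,0],
  [1,0.002,0,0.0075,0,0,0],
])

```text
t: 4.6
tool_pos: [0.5571, -0.0192, 0.0677]
orientation: [0.129, 3.134, -0.001]
force: [-1.9, 0.2, 7.9]
opening: 0.0003
```

```bash
python3 -c "
from h import *
rel([.558,-.0188,.066],-.0834)"
```

```text
t 4.6 pos [ 0.5571 -0.0192  0.0677] F [-1.91  0.22  7.92] q [-0.13  0.15  1.78 -0.    1.21 -1.61]
shift [-0.0008  0.0004  0.0017] turn [-0.001  0.005  0.001]
```

jog_arm([
  [1,0.0005,0,0.002,0,0,0],
  [1,0.0005,0,0.003,0,0,0],
  [1,0.0005,0,0.003,0,0,0],
])

```text
t: 4.97
tool_pos: [0.5572, -0.0192, 0.0659]
orientation: [0.129, 3.133, -0.001]
force: [-3.7, 1.3, 8.7]
opening: 0.0005
```

jog_arm([
  [1,0.001,0,0.002,0,0,0],
  [1,0.001,0,0.0035,0,0,0],
  [1,0.001,0,0.0035,0,0,0],
])

```text
t: 5.35
tool_pos: [0.5573, -0.0192, 0.0651]
orientation: [0.129, 3.131, -0.001]
force: [-8.4, 2.3, 20.2]
opening: 0.0005
```

Fz jumped to 20 N with under 1 mm of travel, so the stop is reached. I check by picture.

```bash
python3 - <<'E'
from h import *
for n in ["wrist","side","scene"]:
    c=robot.read_camera(n); cv2.imwrite(f"pics/{n}4.png",c["image"][:,:,::-1])
rel([.558,-.0188,.066],-.0834)
a=cv2.imread("pics/side4.png")[160:270,230:370]
b=cv2.imread("pics/scene4.png")[225:335,300:440]
o=np.vstack([cv2.resize(x,None,fx=2.7*2*0.5*1.0,fy=2.7,interpolation=cv2.INTER_CUBIC) for x in(a,b)])
cv2.imwrite("pics/c4.png",o)
# grey disc rise: knob top row in side view before/after
for f in("side0","side3","side4"):
    im=cv2.imread(f"pics/{f}.png").astype(int)[205:240,262:300]
    m=(im.max(2)<90); ys,xs=np.nonzero(m); print(f,ys.min()+205,xs.mean()+262,ys.max()+205,ys.mean()+205)
E
```

```text
t 5.5 pos [ 0.5573 -0.0192  0.0651] F [-9.07  1.76 19.57] q [-0.13  0.15  1.78 -0.    1.2  -1.61]
shift [-0.0006  0.0005 -0.0009] turn [-0.001  0.008  0.001]
side0 205 282.82961460446245 239 221.75659229208924
side3 205 283.82504604051564 239 220.88950276243094
side4 205 283.6125654450262 239 220.20767888307157
```

View pics/c4.png

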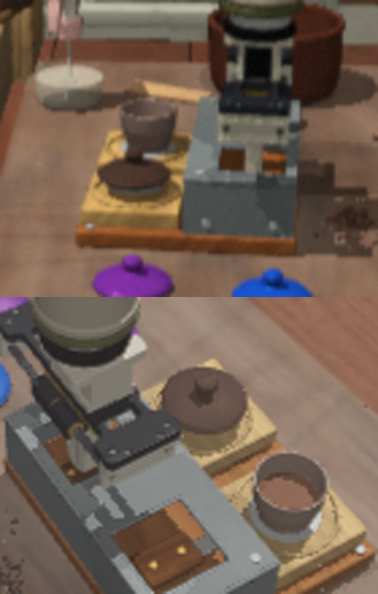

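View pics/wrist4.png

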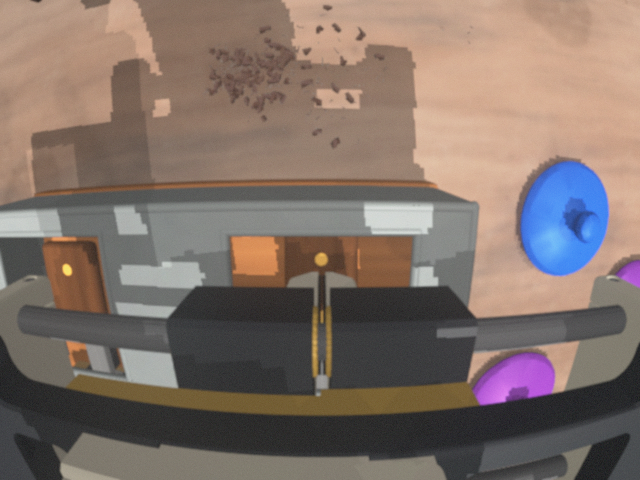

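The lid is visibly up and the cup is still down. A quick measure of the rise in the side view follows (14 mm should be about 5 px there).

```bash
python3 - <<'E'
from h import *
d=pickle.load(open("c0.pkl","rb"))["side"]; M=d["extrinsics"]
def pr(p):
    q=d["mtx"]@(M[:3,:3].T@(np.array(p)-M[:3,3])); return q[:2]/q[2]
print("14mm =",pr([.684,-.033,.071])-pr([.684,-.033,.057]))
A=cv2.imread("pics/side0.png")
for n,(x0,x1,y0,y1) in {"lid":(264,296,218,232),"cup":(273,298,198,212)}.items():
    for f in("side3","side4"):
        B=cv2.imread(f"pics/{f}.png")[y0-10:y1+6,x0-5:x1+5]
        T=A[y0:y1,x0:x1]; k=4
        r=cv2.matchTemplate(cv2.resize(B,None,fx=k,fy=k),cv2.resize(T,None,fx=k,fy=k),cv2.TM_CCOEFF_NORMED)
        _,v,_,l=cv2.minMaxLoc(r); print(n,f,round(v,3),"dx",l[0]/k-5,"dy",l[1]/k-10)
E
```

```text
14mm = [ 0.00626679 -4.45906772]
lid side3 0.927 dx 0.0 dy -1.0
lid side4 0.756 dx 0.0 dy -2.75
cup side3 0.989 dx 0.0 dy 0.0
cup side4 0.99 dx 0.0 dy 0.0
```

```bash
python3 - <<'E'
from h import *
k=10
o=[]
for f in("side0","side3","side4"):
    a=cv2.imread(f"pics/{f}.png")[208:246,258:304]
    o.append(cv2.resize(a,None,fx=5.7,fy=8,interpolation=cv2.INTER_NEAREST))
cv2.imwrite("pics/k.png",np.hstack(o))
d=pickle.load(open("c0.pkl","rb"))["scene"]; M=d["extrinsics"]
def pr(p):
    q=d["mtx"]@(M[:3,:3].T@(np.array(p)-M[:3,3])); return q[:2]/q[2]
print("scene knob rest, up",pr([.684,-.030,.074]),pr([.684,-.030,.088]))
o=[]
for f in("scene0","scene4"):
    a=cv2.imread(f"pics/{f}.png")[240:300,345:405]
    o.append(cv2.resize(a,None,fx=6.5,fy=6.5,interpolation=cv2.INTER_NEAREST))
cv2.imwrite("pics/k2.png",np.hstack(o))
E
```

```text
scene knob rest, up [374.49378544 258.80675845] [374.91150475 255.14062581]
```

View pics/k.png

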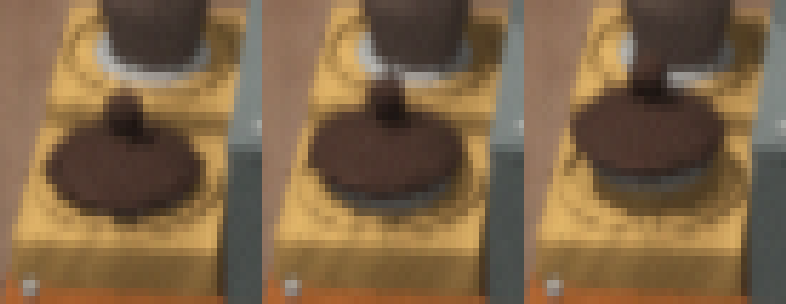

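View pics/k2.png

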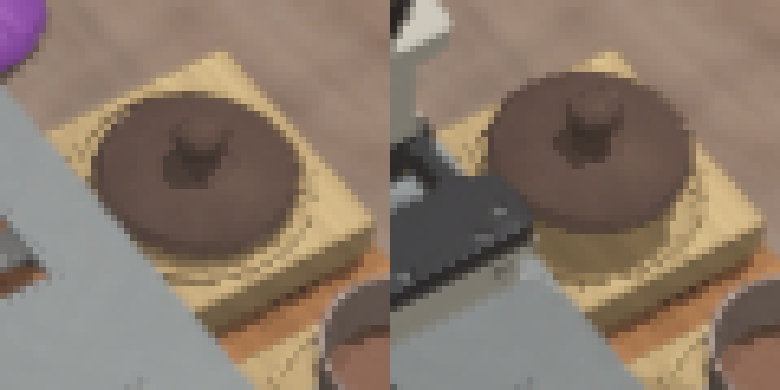

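The enlarged side view shows the lid about 4.6 px higher than at rest (4.5 px expected for 14 mm). The scene view shows about 3.5 px (3.7 px expected). The template match's -2.75 px scored poorly because the disc's appearance changed. The lever is on its stop with a steady 20 N, so I hand in.

```bash
python3 -c "
from h import *
print(robot.close_job()); s=robot.read_state(); print(s['t'],s['tool_pos'],s['force'])"
```

```text
the job is handed in; nothing more can be done
None
the job is handed in; nothing more can be done
```

I pressed the left lever, the one in front of the brown lid, fully down with the closed fingertips through its window. I handed the job in at about 5.5 s with the lever still held down.

- **Lever:** The upward force on the tool went from 8.7 N to 20 N in under 1 mm of travel, so the lever is on its stop. It was steady at about 20 N at the last reading.
- **Lid:** It is raised about 14 mm and level. It moved about 4.6 px in the side view and 3.5 px in the scene view, against 4.5 and 3.7 expected.
- **Cup and guard:** The cup did not move (0 px). In the pictures the fingers stand well inside the window, clear of the guard.
- **Other items:** I saw nothing else on the table disturbed, but I did not measure each loose item.

**Disagreements:**
- The automatic image match put the lid's rise at only 2.75 px. Its match score was poor (0.76), so I went by the enlarged pictures instead.
- The first rough fixture position from the side camera was about 8 mm off. I used the wrist-camera fit instead; its window corners agreed within about 1 mm.

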